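# Switch on the presses in order

## Task

Switch on the bench for the shift: with the fingertips, lightly push in the square cap (fume fan), then the long bar cap (mug press), then the large round cap (heat press), each down to its stop, where it stays by itself. Leave the small round cap (machine under repair) out. Do not lift, tip or shove the switch boxes, and leave everything else on the bench where it is.

Things in the scene. Friction and masses are not known exactly. Their poses are not given: they have to be found in the camera images.
- square_box: Loose grey switch box, 80 x 80 mm, 40 mm high without its cap, about 0.45 kg, on four rubber feet; it carries a black square cap, 34 x 34 mm in the middle of its top. Origin: centre of its underside; z up, x points to the side with the short black cable gland.
- square_top (a point): Centre of the top face of that box's cap (a black square cap, 34 x 34 mm); moves with the cap. 60 mm above the bench with the cap fully out, 50 mm with it fully in and let go.
- square_stem (a joint): How far the stem under that cap is pushed in, m: 0 fully out, 0.010 at its stop. It slides straight down, moves at about 3 N and stays where it is left. The cap itself is rubber-sprung on the stem: it yields 1 mm for each 2.5 N (5 mm at most) and springs back when let go, so at the stop the push rises softly over 5 mm to 12.5 N and only then meets a hard end. A light push stays well below 30 N; more counts as hard.
- bar_box: Loose grey switch box, 80 x 80 mm, 40 mm high without its cap, about 0.45 kg, on four rubber feet; it carries a black long narrow bar cap, 18 x 56 mm (long side along the box's y) in the middle of its top. Origin: centre of its underside; z up, x points to the side with the short black cable gland.
- bar_top (a point): Centre of the top face of that box's cap (a black long narrow bar cap, 18 x 56 mm (long side along the box's y)); moves with the cap. 60 mm above the bench with the cap fully out, 50 mm with it fully in and let go.
- bar_stem (a joint): How far the stem under that cap is pushed in, m: 0 fully out, 0.010 at its stop. It slides straight down, moves at about 3 N and stays where it is left. The cap itself is rubber-sprung on the stem: it yields 1 mm for each 2.5 N (5 mm at most) and springs back when let go, so at the stop the push rises softly over 5 mm to 12.5 N and only then meets a hard end. A light push stays well below 30 N; more counts as hard.
- large_box: Loose grey switch box, 80 x 80 mm, 40 mm high without its cap, about 0.45 kg, on four rubber feet; it carries a black large round cap, 46 mm across in the middle of its top. Origin: centre of its underside; z up, x points to the side with the short black cable gland.
- large_top (a point): Centre of the top face of that box's cap (a black large round cap, 46 mm across); moves with the cap. 60 mm above the bench with the cap fully out, 50 mm with it fully in and let go.
- large_stem (a joint): How far the stem under that cap is pushed in, m: 0 fully out, 0.010 at its stop. It slides straight down, moves at about 3 N and stays where it is left. The cap itself is rubber-sprung on the stem: it yields 1 mm for each 2.5 N (5 mm at most) and springs back when let go, so at the stop the push rises softly over 5 mm to 12.5 N and only then meets a hard end. A light push stays well below 30 N; more counts as hard.
- small_box: Loose grey switch box, 80 x 80 mm, 40 mm high without its cap, about 0.45 kg, on four rubber feet; it carries a black small round cap, 20 mm across in the middle of its top. Origin: centre of its underside; z up, x points to the side with the short black cable gland.
- small_top (a point): Centre of the top face of that box's cap (a black small round cap, 20 mm across); moves with the cap. 60 mm above the bench with the cap fully out, 50 mm with it fully in and let go.
- small_stem (a joint): How far the stem under that cap is pushed in, m: 0 fully out, 0.010 at its stop. It slides straight down, moves at about 3 N and stays where it is left. The cap itself is rubber-sprung on the stem: it yields 1 mm for each 2.5 N (5 mm at most) and springs back when let go, so at the stop the push rises softly over 5 mm to 12.5 N and only then meets a hard end. A light push stays well below 30 N; more counts as hard.
- tape_measure: Bystander: tape measure, 82 x 39 mm, 63 mm high; origin at the centre of its underside.
- tumbler_lid: Bystander: round clear tumbler lid, 75 mm across, 17 mm high, lying flat; origin at the centre of its underside.
- tumbler: Bystander: upright white tumbler with black top, 74 mm across, 166 mm high; origin at the centre of its underside.
- marker: Bystander: lying marker pen, 14 x 128 mm, 16 mm high; origin at the middle of its underside, y along it.

How it is judged:
By the outcome, as a careful person would: the job done as asked, in the order asked, and still so for the second after the job is handed in, with the robot touching nothing.
It also fails if it takes over 43 s, if anything falls off the work surface, if the arm or the gripper's body presses on something with over 40 N, if the wrist force passes 120 N, or if a joint passes its speed limit or range.

## Robot

A 6-joint arm with a two-finger parallel gripper is mounted at the origin on a cart in front of the work surface, level with it; the furniture and walls round the work are solid. World frame = base frame: x ahead of the robot, y to its left, z up, the work surface at z = 0. Lengths are in mm, angles in rad, forces in N, time in s.
With the tool pointing down it reaches from about 325 to 775 mm from the base axis. Payload 5.5 kg.
Tool frame: the origin (TCP) lies at the very end of the fingers, on their centre line; the grasp point (between the pads) lies 19 mm behind it (manip.tcp_to_grasp is the distance from the TCP to the grasp point, in mm); z points along the fingers, y is the line along which they close (so a half turn about z gives the same grasp; the last joint's range is limited). The gripper opens to 85 mm and grips with 20 to 120 N. Pads are 22 mm wide; open, the fingers measure 114 mm over their backs; the gripper's body (76 mm by 85 mm) begins 54 mm behind the grasp point. The pads swing forward as they close: fully open they stand 13 mm farther back than shut.
Start: joints at [1.219, 0.091, 1.231, -0, 1.82, -0.057], TCP at [174.333, 574.129, 231.275] pointing down, gripper open.
Joint ranges: [-2.87, 2.87], [-0.86, 2.18], [0.17, 2.46], [-1.51, 4.65], [0.06, 2.69], [-2.65, 2.65]. Speed limits (rad/s): [2.57, 2.57, 3.01, 3.14, 3.14, 3.14].

## Interface

Orientations are given as a unit quaternion [w, x, y, z].
In Python, from bench import readout, vision, job, manip gives the robot as it stands.
- The arm moves only by the shell command python3 -m inch 'ROWS' [OPENING]. ROWS is JSON, a list that holds one entry, the list of rows, each a list of 6 numbers: the shift along the world's x, y, z in cm, then the turn, a rotation vector about the world's x, y, z in degrees. A call has 1 to 5 rows; each row is the pose to reach, as a shift and turn from the pose commanded when the call began; what a row does not reach only later rows make up. A row lasts 1/10 s, in which the tool goes at most 50 mm and 8.59 degrees, less where a joint would pass 70% of its speed; a pose out of reach is approached as far as the arm can. A call with a gripper value outside its range is refused whole. OPENING is the gripper command: -1 is shut, 1 is fully open, values between are in proportion, set as the call begins (- or left out, the last holds). The fingers move at their own pace and stop on an object; the grip force is fixed at half the most. Time passes only in rows, so rows that repeat a pose let the fingers close. It gives the time, the measured TCP pose, the force, the opening and the grip force at its end, in the units of the state.
- readout.state(): the state, without advancing time (a new reading comes with each control period).
- vision.grab_frame(name): name is "scene" or "top" or "wrist"; returns the picture (384x512x3 uint8, red, green, blue); there is no depth.
- vision.camera_model(name): a dict with "fx", "fy", "cx", "cy" (pixels), "R" (3x3) and "t" (3): a world point X has camera coordinates R X + t; the wrist camera has in their place "T_tool_cam" (4x4, takes a point from camera to tool coordinates, whose origin is the TCP and whose axes are the flange's). Camera axes: x right, y down, z forward; pixel columns grow to the right and rows downward; lengths in mm; the calibration is good to about 2 mm. A picture is of the moment at which its call begins: read the wrist's pose just before it. camera_model takes no time and is no camera call.
- job.hand_in(): hands the job in; it is judged then, once.
The state is a dict: "clock": time; "q": joint angles; "qd": joint speeds; "tau": joint torques, N m; "position": TCP position; "ee_rot": TCP orientation; "wrist_force": force on the tool from outside, world axes, zero at the start; "ft_torque": the same for the moment, N m; "finger_gap": opening from 0.0 (shut) to 1.0 (fully open); "grasp_force": force on a finger pad.
Only numpy, scipy, OpenCV 4.12 (cv2) and the standard library are available. Lean on these libraries where they do the work, as an engineer would, in place of code of your own. Each camera call takes 0.05 s, during which the arm holds its last target. There are 200 camera calls.

## Working session

There is one attempt and no reset: what is moved stays moved. The work goes in short steps, Python scripts to look and compute and a shell command to move; the robot and the scene stay as the last step left them, time stands still between calls to the robot, and variables do not carry over. Pictures are saved under pics/ and viewed, at most 10 in all, crops included, and the job is handed in when it is done.

```bash
mkdir -p pics; python3 - <<'E'
from bench import readout, vision, job, manip
import cv2,json
s=readout.state(); print(s)
for n in("top","scene"):
    im=vision.grab_frame(n); cv2.imwrite(f"pics/{n}.png",cv2.resize(im[:,:,::-1],(800,600),interpolation=cv2.INTER_CUBIC)); cv2.imwrite(f"pics/{n}_raw.png",im[:,:,::-1])
    print(n,vision.camera_model(n))
E
```

```text
{'clock': 0.0, 'q': array([ 1.21932884e+00,  9.18800240e-02,  1.23190820e+00, -1.15957873e-05,
        1.81978784e+00, -5.66922495e-02]), 'qd': array([-5.44008215e-04, -7.48375816e-04, -2.20352084e-04,  5.61060016e-05,
       -1.35407371e-03,  9.02269991e-06]), 'tau': array([ 2.51935917e-04, -4.58738315e+01, -4.18015695e+01,  2.88226352e-05,
        1.18570201e-02,  3.02878823e-05]), 'position': array([174.21784864, 573.85308801, 230.12559083]), 'ee_rot': array([-1.95481668e-04,  1.46855916e-01,  9.89157397e-01, -9.72266256e-04]), 'wrist_force': array([-0.17167074,  0.31528517,  0.3599011 ]), 'ft_torque': array([-0.05151976,  0.01901524,  0.01224189]), 'grasp_force': 0.0, 'finger_gap': 1.0011442674389155}
top {'fx': 415.2503604342212, 'fy': 415.2503604342212, 'cx': 258.4647500532177, 'cy': 192.84532643204855, 'R': array([[ 0.01257893, -0.99939861,  0.03231404],
       [-0.98369945, -0.01816581, -0.17890051],
       [ 0.17937993, -0.02953693, -0.98333637]]), 't': array([-81.82366001, 601.68415419, 803.07249957])}
scene {'fx': 399.48204056232976, 'fy': 399.48204056232976, 'cx': 253.65247966579338, 'cy': 191.9726271245078, 'R': array([[-0.89802736, -0.43981212, -0.01059082],
       [-0.27628945,  0.58254667, -0.76439749],
       [ 0.34236092, -0.68352373, -0.64465829]]), 't': array([494.75454571, 243.52149271, 737.38473076])}
```

View pics/top.png

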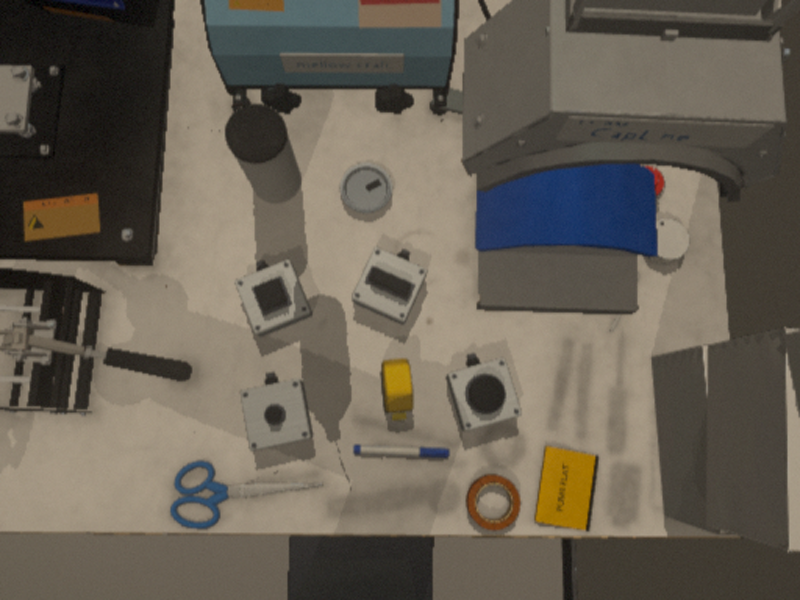

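View pics/scene.png

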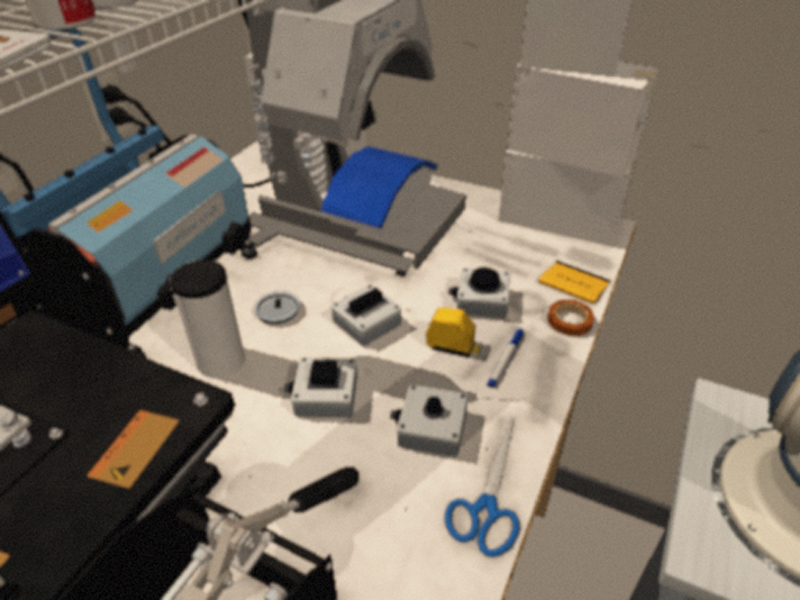

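The top view shows the caps (800-px scale) at: square (272,295), bar (389,283), large round (486,394), small round (275,414). In the scene view they are at (325,373), (367,300), (486,279) and (434,405).

```bash
cat > h.py <<'E'
from bench import readout, vision, job, manip
import numpy as np, cv2
def ray(name,uv,z):
    m=vision.camera_model(name);R=np.array(m["R"]);t=np.array(m["t"])
    d=R.T@[(uv[0]-m["cx"])/m["fx"],(uv[1]-m["cy"])/m["fy"],1];c=-R.T@t
    return c+d*(z-c[2])/d[2]
E
python3 - <<'E'
from h import *
np.set_printoptions(precision=1,suppress=True)
T=dict(square=(272,295),bar=(389,283),large=(486,394),small=(275,414))
S=dict(square=(325,373),bar=(367,300),large=(486,279),small=(434,405))
for k in T: print(k,ray("top",np.array(T[k])*.64,60),ray("scene",np.array(S[k])*.64,60))
# box top corner points / other obstacles
for k,p,z in [("sqgland",(262,265),30),("bargland",(404,254),30),("lgland",(473,360),30),("tape",(397,372),63),("tumbler",(256,133),166),("lid",(367,189),17),("clampHandle",(185,370),60),("pressEdge",(478,300),20),("bar end1",(371,274),60),("bar end2",(410,293),60)]: print(k,ray("top",np.array(p)*.64,z))
im=cv2.imread("pics/top_raw.png")[150:300,140:340]
cv2.imwrite("pics/crop.png",cv2.resize(im,(800,600),interpolation=cv2.INTER_CUBIC))
E
```

```text
square [607.3 100.6  60. ] [600.8 111.9  60. ]
bar [626.3 -52.4  60. ] [621.3 -44.5  60. ]
large [ 482.7 -179.8   60. ] [ 476.8 -169.5   60. ]
small [453.8  89.3  60. ] [448.6  99.9  60. ]
sqgland [654.5 121.5  30. ]
bargland [674.  -72.6  30. ]
lgland [ 529.  -167.4   30. ]
tape [509.  -64.6  63. ]
tumbler [784.4 110.6 166. ]
lid [771.8 -19.   17. ]
clampHandle [507.7 206.3  60. ]
pressEdge [ 613.1 -176.3   20. ]
bar end1 [638.1 -28.4  60. ]
bar end2 [613.4 -80.3  60. ]
```

View pics/crop.png

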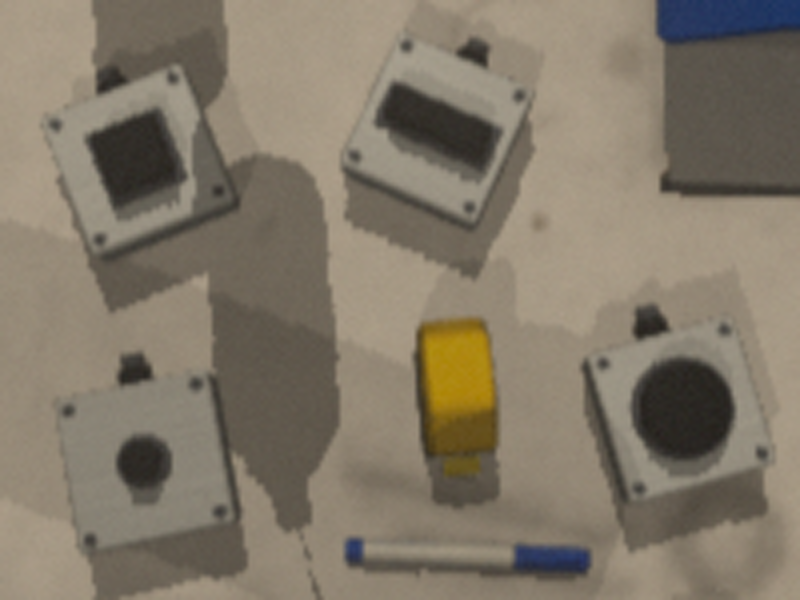

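The caps at z = 60 mm come out at about square (607,101), bar (626,-52), large (483,-180) and small (454,89). The crop confirms the top-view picks. The scene picks sat a little low on the cap sides, which explains their shift. I'll shut the fingers and swing round inside the machine on the left.

```bash
python3 -m inch '[[[2,-4,3,0,0,0],[4,-8.5,5,0,0,0],[6,-13,7,0,0,0],[8,-17.5,7,0,0,0],[10,-22,7,0,0,0]]]' -1 && python3 -m inch '[[[2,-4.5,0,0,0,0],[4.5,-8.5,0,0,0,0],[8,-12,0,0,0,0],[11.5,-15.5,0,0,0,0],[15,-19,0,0,0,0]]]'
```

```text
clock: 0.6
position: [271.5, 359.8, 301.9]
ee_rot: [0.0, 0.146, 0.989, 0.001]
wrist_force: [1.1, 0.2, -0.0]
finger_gap: 0.145
grasp_force: 0.0
clock: 1.1
position: [422.0, 169.6, 301.1]
ee_rot: [0.0, 0.147, 0.989, 0.0]
wrist_force: [0.5, 0.9, -0.3]
finger_gap: -0.003
grasp_force: 0.0
```

```bash
python3 -m inch '[[[4,-1.5,-2,0,0,0],[8,-3,-4,0,0,0],[12,-4.5,-6,0,0,0],[16,-5.5,-8,0,0,0],[18.3,-6.3,-10,0,0,0]]]' && python3 -m inch '[[[0,0,-2,0,0,0],[0,0,-4,0,0,0],[0,0,-6,0,0,0],[0,0,-6,0,0,0],[0,0,-6,0,0,0]]]' && python3 - <<'E'
from h import *
s=readout.state(); print(s["position"],s["ee_rot"])
im=vision.grab_frame("wrist"); cv2.imwrite("pics/w1.png",cv2.resize(im[:,:,::-1],(800,600),interpolation=cv2.INTER_CUBIC))
m=vision.camera_model("wrist"); print(m)
from scipy.spatial.transform import Rotation as Ro
q=s["ee_rot"];R=Ro.from_quat([q[1],q[2],q[3],q[0]]).as_matrix()
W=np.eye(4);W[:3,:3]=R;W[:3,3]=s["position"];C=np.linalg.inv(W@np.array(m["T_tool_cam"]))
for n,P in dict(square=(607,101,60),tcp=s["position"],below=(*s["position"][:2],60)).items():
    p=C@[*P,1]; print(n,np.array([m["fx"]*p[0]/p[2]+m["cx"],m["fy"]*p[1]/p[2]+m["cy"]])/.64)
E
```

```text
clock: 1.6
position: [606.0, 107.0, 198.7]
ee_rot: [-0.001, 0.148, 0.989, -0.0]
wrist_force: [-0.4, -0.4, -0.3]
finger_gap: -0.0
grasp_force: 0.0
clock: 2.1
position: [603.8, 108.3, 140.9]
ee_rot: [-0.001, 0.147, 0.989, -0.0]
wrist_force: [0.8, -0.0, 0.6]
finger_gap: 0.004
grasp_force: 0.0
[603.78930386 108.32200932 140.90814643] [-6.51869657e-04  1.46874064e-01  9.89154965e-01 -2.01480266e-04]
{'fx': 319.9917522082011, 'fy': 319.9917522082011, 'cx': 254.61501526785423, 'cy': 195.5668304818468, 'T_tool_cam': array([[ 9.88031935e-04, -9.63448090e-01, -2.67893265e-01,
         6.88257628e+01],
       [ 9.99999489e-01,  8.94554097e-04,  4.70989794e-04,
        -3.14741908e-01],
       [-2.14129199e-04, -2.67893594e-01,  9.63448482e-01,
        -1.42834181e+02],
       [ 0.00000000e+00,  0.00000000e+00,  0.00000000e+00,
         1.00000000e+00]])}
square [385.45000763 329.93811734]
tcp [398.52851856 395.43212835]
below [398.36253548 319.38984721]
```

View pics/w1.png

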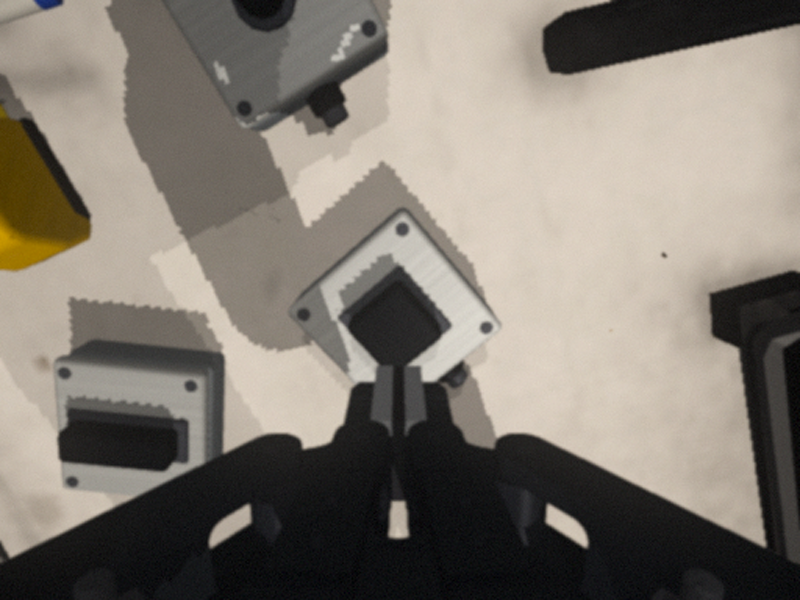

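The wrist view shows the square cap's top centred at about (397,320). The point straight below the TCP projects to (398,319), so the tool is over the cap within 2 mm. That puts the top-camera estimate off by about (-3,+7) mm, so the bar should be near (623,-45) and the large cap near (479,-173). Now I'll descend.

```bash
python3 -m inch '[[[0,0,-3,0,0,0],[0,0,-5.5,0,0,0],[0,0,-7.3,0,0,0],[0,0,-7.3,0,0,0],[0,0,-7.3,0,0,0]]]' && python3 -m inch '[[[0,0,-0.3,0,0,0],[0,0,-0.6,0,0,0],[0,0,-0.9,0,0,0],[0,0,-1.2,0,0,0],[0,0,-1.2,0,0,0]]]'
```

```text
clock: 2.65
position: [604.7, 108.5, 69.9]
ee_rot: [0.001, 0.147, 0.989, 0.0]
wrist_force: [0.3, -0.1, 1.0]
finger_gap: -0.001
grasp_force: 0.0
clock: 3.15
position: [604.5, 108.4, 56.4]
ee_rot: [0.001, 0.147, 0.989, 0.0]
wrist_force: [1.6, 0.2, 2.2]
finger_gap: 0.0
grasp_force: 1.1
```

```bash
python3 -m inch '[[[0,0,-0.2,0,0,0],[0,0,-0.4,0,0,0],[0,0,-0.6,0,0,0],[0,0,-0.7,0,0,0],[0,0,-0.7,0,0,0]]]' && python3 -m inch '[[[0,0,-0.1,0,0,0],[0,0,-0.2,0,0,0],[0,0,-0.2,0,0,0],[0,0,-0.2,0,0,0]]]'
```

```text
clock: 3.65
position: [604.2, 108.4, 49.0]
ee_rot: [0.0, 0.147, 0.989, -0.0]
wrist_force: [1.6, -0.1, 3.2]
finger_gap: -0.0
grasp_force: 1.2
clock: 4.05
position: [604.2, 108.4, 47.8]
ee_rot: [0.0, 0.147, 0.989, 0.0]
wrist_force: [0.4, -0.8, 5.8]
finger_gap: -0.002
grasp_force: 2.7
```

```bash
python3 -m inch '[[[0,0,-0.1,0,0,0],[0,0,-0.15,0,0,0],[0,0,-0.15,0,0,0],[0,0,-0.15,0,0,0]]]' && python3 -m inch '[[[0,0,2,0,0,0],[0,0,5,0,0,0],[0,-4,9,0,0,0],[0.5,-8,10,0,0,0],[1,-12,10,0,0,0]]]' && python3 -m inch '[[[0.5,-2,0,0,0,0],[0.9,-3.8,-1,0,0,0],[0.9,-3.8,-1,0,0,0],[0.9,-3.8,-1,0,0,0]]]' && cat >> h.py <<'E'
def look(name,pts):
    from scipy.spatial.transform import Rotation as Ro
    s=readout.state(); im=vision.grab_frame("wrist"); cv2.imwrite(f"pics/{name}.png",cv2.resize(im[:,:,::-1],(800,600),interpolation=cv2.INTER_CUBIC))
    m=vision.camera_model("wrist"); q=s["ee_rot"];R=Ro.from_quat([q[1],q[2],q[3],q[0]]).as_matrix()
    W=np.eye(4);W[:3,:3]=R;W[:3,3]=s["position"];C=np.linalg.inv(W@np.array(m["T_tool_cam"]))
    pts["below"]=(*s["position"][:2],60)
    for n,P in pts.items():
        p=C@[*P,1]; print(n,np.array([m["fx"]*p[0]/p[2]+m["cx"],m["fy"]*p[1]/p[2]+m["cy"]])/.64)
E
python3 -c "
from h import *
look('w2',dict(bar=(623,-45,60)))"
```

```text
clock: 4.45
position: [604.2, 108.4, 46.9]
ee_rot: [0.0, 0.147, 0.989, 0.0]
wrist_force: [-1.6, 1.6, 7.1]
finger_gap: 0.004
grasp_force: 3.8
clock: 4.95
position: [614.9, -12.9, 148.9]
ee_rot: [0.002, 0.146, 0.989, -0.0]
wrist_force: [0.5, 0.2, -0.2]
finger_gap: -0.003
grasp_force: 0.0
clock: 5.35
position: [622.3, -49.2, 133.8]
ee_rot: [-0.002, 0.147, 0.989, 0.0]
wrist_force: [0.1, 0.4, -0.3]
finger_gap: -0.004
grasp_force: 0.0
bar [407.5126047  323.10197387]
below [398.26914759 324.31462944]
```

View pics/w2.png

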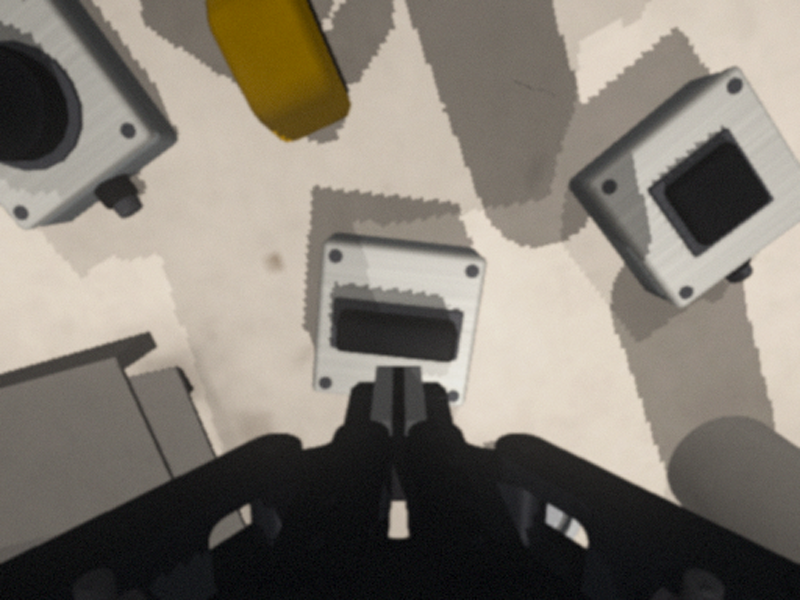

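```bash
python3 -c "
import cv2,numpy as np
a=cv2.imread('pics/w2.png')[270:390,300:500]
a=np.clip((a/255.)**.5*255,0,255).astype('uint8')
cv2.imwrite('pics/w2c.png',cv2.resize(a,(800,480),interpolation=cv2.INTER_CUBIC))"
```

```text
(no output)
```

View pics/w2c.png

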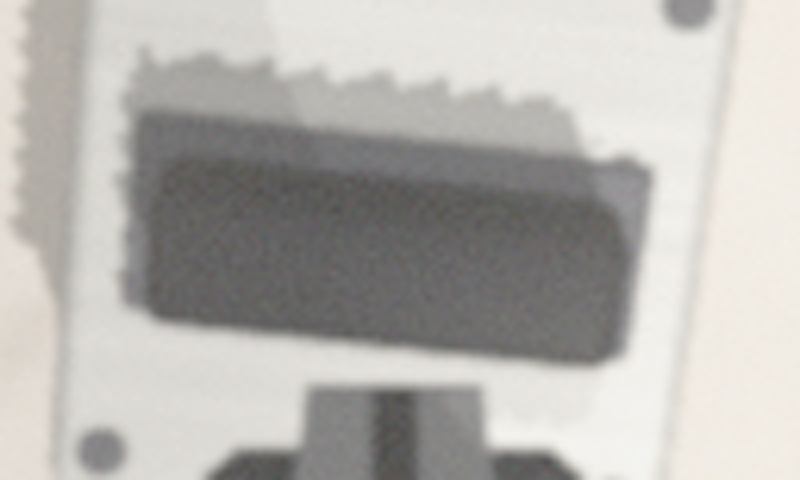

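The enlarged crop shows the bar's top face centred at (397,335), 40 px deep, which matches 18 mm. The point below the TCP is at (398,324), so I'll shift 5 mm along the image's down direction, about (+5,-1.5) mm, and descend.

```bash
python3 -m inch '[[[0.5,-0.15,-2.5,0,0,0],[0.5,-0.15,-5,0,0,0],[0.5,-0.15,-6.6,0,0,0],[0.5,-0.15,-6.6,0,0,0],[0.5,-0.15,-6.6,0,0,0]]]' && python3 -m inch '[[[0,0,-0.3,0,0,0],[0,0,-0.6,0,0,0],[0,0,-0.9,0,0,0],[0,0,-1.2,0,0,0],[0,0,-1.2,0,0,0]]]'
```

```text
clock: 5.9
position: [628.1, -50.5, 70.1]
ee_rot: [-0.0, 0.146, 0.989, 0.0]
wrist_force: [0.3, 0.2, 0.9]
finger_gap: 0.002
grasp_force: 0.0
clock: 6.4
position: [628.3, -51.2, 57.8]
ee_rot: [0.0, 0.147, 0.989, 0.0]
wrist_force: [0.2, -0.7, 1.3]
finger_gap: 0.004
grasp_force: 0.9
```

```bash
python3 -m inch '[[[0,0,-0.2,0,0,0],[0,0,-0.4,0,0,0],[0,0,-0.6,0,0,0],[0,0,-0.8,0,0,0],[0,0,-0.8,0,0,0]]]' && python3 -m inch '[[[0,0,-0.1,0,0,0],[0,0,-0.2,0,0,0],[0,0,-0.25,0,0,0],[0,0,-0.25,0,0,0],[0,0,-0.25,0,0,0]]]'
```

```text
clock: 6.9
position: [628.3, -51.2, 49.5]
ee_rot: [0.0, 0.147, 0.989, -0.0]
wrist_force: [1.2, -0.2, 2.6]
finger_gap: 0.003
grasp_force: 1.2
clock: 7.4
position: [628.3, -51.2, 47.9]
ee_rot: [0.0, 0.147, 0.989, -0.0]
wrist_force: [0.3, -0.1, 6.4]
finger_gap: -0.001
grasp_force: 2.6
```

```bash
python3 -m inch '[[[0,0,-0.1,0,0,0],[0,0,-0.15,0,0,0],[0,0,-0.15,0,0,0],[0,0,-0.15,0,0,0]]]' && python3 -m inch '[[[0,0,2,0,0,0],[0,0,5,0,0,0],[-2,-2,9,0,0,0],[-5,-4,9.5,0,0,0],[-8,-7,9.5,0,0,0]]]' && python3 -m inch '[[[-3,-2.5,0,0,0,0],[-6,-5,-0.5,0,0,0],[-6.8,-5.4,-0.5,0,0,0],[-6.8,-5.4,-0.5,0,0,0],[-6.8,-5.4,-0.5,0,0,0]]]' && python3 -c "
from h import *
look('w3',dict(large=(483,-180,60)))"
```

```text
clock: 7.8
position: [628.4, -51.2, 46.9]
ee_rot: [0.001, 0.147, 0.989, -0.0]
wrist_force: [-1.5, 0.9, 7.2]
finger_gap: -0.0
grasp_force: 3.8
clock: 8.3
position: [548.0, -120.9, 142.5]
ee_rot: [0.001, 0.146, 0.989, 0.0]
wrist_force: [0.4, -0.3, -0.9]
finger_gap: -0.003
grasp_force: 0.0
clock: 8.8
position: [480.6, -174.6, 135.6]
ee_rot: [0.0, 0.147, 0.989, 0.0]
wrist_force: [0.7, 1.4, -0.1]
finger_gap: 0.0
grasp_force: 0.0
large [388.37992509 330.68977699]
below [398.16135615 322.63087549]
```

View pics/w3.png

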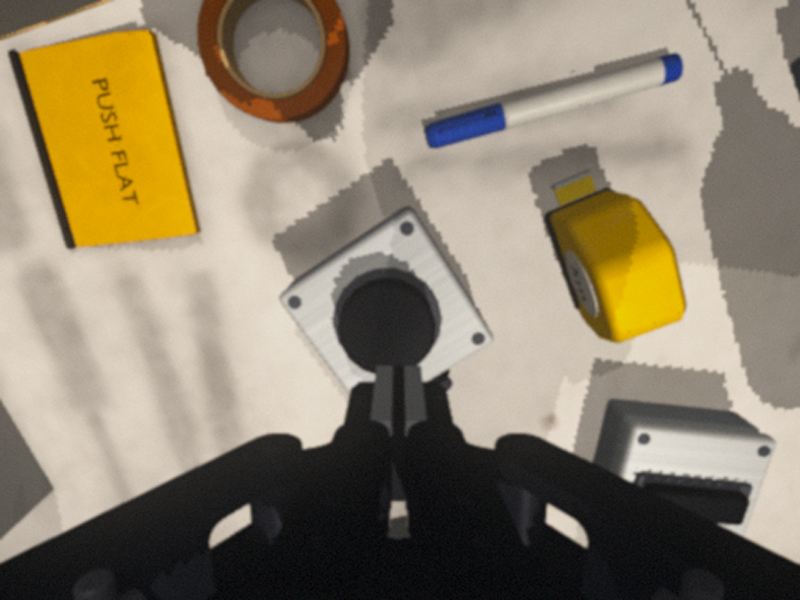

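The large cap's top is centred at (387,325) and the point below the TCP is at (398,323), so I'll shift about -5 mm in y and press.

```bash
python3 -m inch '[[[0,-0.5,-2.5,0,0,0],[0,-0.5,-5,0,0,0],[0,-0.5,-6.8,0,0,0],[0,-0.5,-6.8,0,0,0],[0,-0.5,-6.8,0,0,0]]]' && python3 -m inch '[[[0,0,-0.3,0,0,0],[0,0,-0.6,0,0,0],[0,0,-0.9,0,0,0],[0,0,-1.2,0,0,0],[0,0,-1.2,0,0,0]]]'
```

```text
clock: 9.35
position: [480.7, -179.4, 67.8]
ee_rot: [-0.0, 0.146, 0.989, 0.0]
wrist_force: [0.2, -0.4, -0.2]
finger_gap: -0.002
grasp_force: 0.0
clock: 9.85
position: [480.5, -180.2, 55.9]
ee_rot: [0.001, 0.147, 0.989, -0.0]
wrist_force: [0.3, 0.8, 2.1]
finger_gap: 0.001
grasp_force: 1.0
```

```bash
python3 -m inch '[[[0,0,-0.2,0,0,0],[0,0,-0.4,0,0,0],[0,0,-0.6,0,0,0],[0,0,-0.7,0,0,0],[0,0,-0.7,0,0,0]]]' && python3 -m inch '[[[0,0,-0.1,0,0,0],[0,0,-0.2,0,0,0],[0,0,-0.2,0,0,0],[0,0,-0.2,0,0,0],[0,0,-0.2,0,0,0]]]'
```

```text
clock: 10.35
position: [480.4, -180.2, 48.8]
ee_rot: [0.0, 0.147, 0.989, -0.0]
wrist_force: [1.9, 0.4, 2.7]
finger_gap: 0.003
grasp_force: 1.5
clock: 10.85
position: [480.5, -180.3, 47.5]
ee_rot: [0.001, 0.147, 0.989, -0.0]
wrist_force: [1.2, 0.8, 5.7]
finger_gap: 0.001
grasp_force: 3.1
```

```bash
python3 -m inch '[[[0,0,-0.1,0,0,0],[0,0,-0.15,0,0,0],[0,0,-0.15,0,0,0],[0,0,-0.15,0,0,0]]]' && python3 -m inch '[[[0,0,2,0,0,0],[0,0,6,0,0,0],[0,0,10,0,0,0],[-2,0,14,0,0,0],[-4,0,18,0,0,0]]]' && python3 -m inch '[[[-2,-3,2,0,0,0],[-4,-7,3,0,0,0],[-5,-11,4,0,0,0],[-5,-11,4,0,0,0],[-5,-11,4,0,0,0]]]' && python3 -c "
from h import *
im=vision.grab_frame('scene')[140:310,160:350]
t=vision.grab_frame('top')[150:300,140:340]
cv2.imwrite('pics/end.png',np.vstack([cv2.resize(im,(400,300)),cv2.resize(t,(400,300))])[:,:,::-1])
a=cv2.imread('pics/scene_raw.png')[140:310,160:350];b=cv2.imread('pics/top_raw.png')[150:300,140:340]
c=cv2.imread('pics/end.png');cv2.imwrite('pics/end.png',np.hstack([np.vstack([cv2.resize(a,(400,300)),cv2.resize(b,(400,300))]),c]))"
```

```text
clock: 11.25
position: [480.5, -180.3, 46.4]
ee_rot: [0.001, 0.147, 0.989, -0.0]
wrist_force: [-0.3, 0.3, 8.2]
finger_gap: -0.005
grasp_force: 4.3
clock: 11.75
position: [438.8, -179.8, 225.4]
ee_rot: [-0.002, 0.147, 0.989, 0.0]
wrist_force: [1.5, -0.4, -0.4]
finger_gap: -0.001
grasp_force: 0.0
clock: 12.25
position: [389.4, -290.5, 264.2]
ee_rot: [-0.001, 0.148, 0.989, 0.001]
wrist_force: [0.2, -0.6, -0.1]
finger_gap: -0.001
grasp_force: 0.0
```

View pics/end.png

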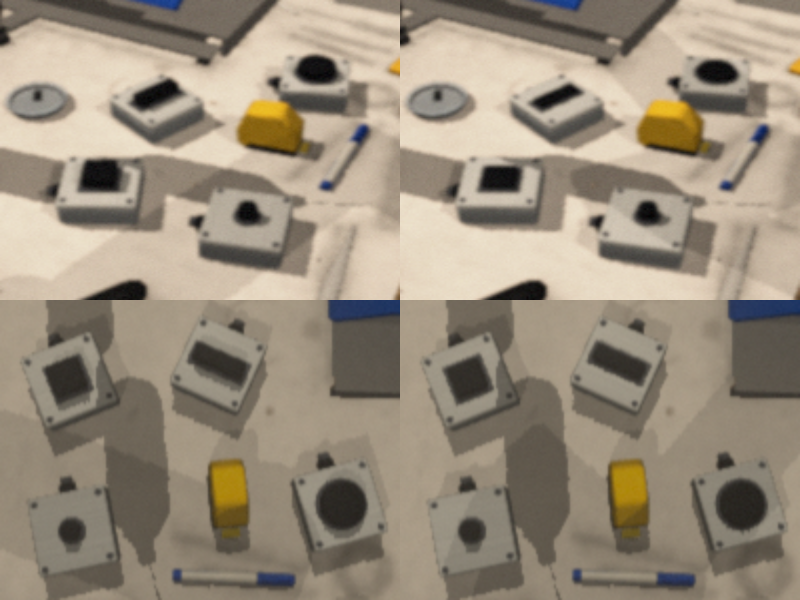

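The after pictures (right-hand side) show the square, bar and large caps sunk in equally. The small cap still stands out, and all boxes and bystanders are in the same place as before. Handing in.

```bash
python3 -c "
from bench import job
print(job.hand_in())"
```

```text
the job is handed in; nothing more can be done
None
```

The square, bar and large round caps were pushed in, in that order, each to its stop (7–8 N on the wrist sensor at the end of each push); the small cap is still out, nothing else visibly moved, and I handed the job in at about 12 s.

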